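Dial open the locked lustre drawer under the riser shelf

TASK

Open the locked drawer of the grey console under the riser shelf, so that the lustre bottles can be got at: roll the three thumbwheels on its sloping panel to 4-7-2, reading left to right as seen from the robot, then slide the bolt tab fully across to the right so that the sprung drawer pops open; leave the code showing, and do not disturb the bowl, the jar or the plaster mould.

Things in the scene. Friction and masses are not known exactly. Their poses are not given: they have to be found in the camera images.
- console: grey steel console 260 x 300 mm (x, y), fixed on the bench; origin at the centre of its underside; front faces its -x (to the robot), +y is left as seen from the robot. Its lock panel rises from the front edge (x -130, z 90 mm) for 150 mm at 30 degrees from level, so its outward normal leans 30 degrees from vertical towards -x
- panel_mid (a point): point on the panel's face under the middle wheel, 70 mm up the slope; axes are the console's. Wheels and bolt tab stand in one row level with it: left, middle and right wheel centred at console y +90, +52, +14 mm, tab at y -55 mm (locked). 55 mm of bare panel between right wheel and tab
- riser: wooden shelf on two side boards, fixed over the console; origin and axes as the console's. Board 560 mm wide, underside 255 mm and top 275 mm above the bench, front edge at x -72 mm: an upright tool cannot reach the row of wheels below it, one held square to the panel can. Side boards at y +-265 mm, from x -32 mm back
- wheel_left (a joint): left thumbwheel (4 wanted). Angle about its axle; 0 = the numeral 0 is at the crown between the index marks, and each numeral is 0.6283 rad (36 degrees) further, so value / 0.6283 (modulo 10) is the number shown. Grows when the exposed rim is rolled up the panel (away from the robot). Endless both ways; clicks home on whole numbers, about 2.5 N at the rim rolls it out of a click; may start or be left balanced halfway
- wheel_middle (a joint): middle thumbwheel (7 wanted). Angle about its axle; 0 = the numeral 0 is at the crown between the index marks, and each numeral is 0.6283 rad (36 degrees) further, so value / 0.6283 (modulo 10) is the number shown. Grows when the exposed rim is rolled up the panel (away from the robot). Endless both ways; clicks home on whole numbers, about 2.5 N at the rim rolls it out of a click; may start or be left balanced halfway
- wheel_right (a joint): right thumbwheel (2 wanted). Angle about its axle; 0 = the numeral 0 is at the crown between the index marks, and each numeral is 0.6283 rad (36 degrees) further, so value / 0.6283 (modulo 10) is the number shown. Grows when the exposed rim is rolled up the panel (away from the robot). Endless both ways; clicks home on whole numbers, about 2.5 N at the rim rolls it out of a click; may start or be left balanced halfway
- wheel_left_axle (a point): centre of the left thumbwheel's axle, fixed: 90 mm along +y from the panel's middle line, 13 mm under the panel's face. The point turns with the wheel. Wheel 44 mm in diameter, 14 mm wide, standing 9 mm proud of the panel through its slot
- wheel_middle_axle (a point): centre of the middle thumbwheel's axle, fixed: 52 mm along +y from the panel's middle line, 13 mm under the panel's face. The point turns with the wheel. Wheel 44 mm in diameter, 14 mm wide, standing 9 mm proud of the panel through its slot
- wheel_right_axle (a point): centre of the right thumbwheel's axle, fixed: 14 mm along +y from the panel's middle line, 13 mm under the panel's face. The point turns with the wheel. Wheel 44 mm in diameter, 14 mm wide, standing 9 mm proud of the panel through its slot
- bolt (a joint): travel of the slide bolt in m: 0 = locked (tab at the left end of its slot), 0.020 = fully drawn. Slides to the right (console -y), about 6 N; stays where it is left. It stops dead after about 1.5 mm while any wheel is off the code
- bolt_tab (a point): middle of the top face of the bolt's steel tab, which stands 14 mm proud of the panel and is 12 mm wide across (console y) and 22 mm long up the slope; on a foot 14 x 26 mm, 5 mm high
- drawer (a joint): how far the drawer stands out in m: 0 shut, 0.045 fully popped. A spring pushes it out towards the robot (console -x) by itself when the bolt is drawn more than about 12 mm
- drawer_front (a point): middle of the drawer's front face, 300 mm wide, 8 to 84 mm above the bench; a bar handle stands 35 mm off it
- bowl: white bowl, 124 mm across and 55 mm high, loose on top of the riser shelf; origin at the centre of its underside
- jar: white lidded jar, 82 mm across and 99 mm high, loose on the bench to the left of the console; origin at the centre of its underside
- mould: plaster half-mould, a block of 75 x 95 x 45 mm, loose on the bench to the right of the console; origin at the centre of its underside

How it is judged (in metres and radians):
On the way:
1. all three wheels show the code while the bolt is still locked ((value of joint wheel_left between -3.9199 and -3.6199 rad or value of joint wheel_left between 2.3633 and 2.6633 rad or value of joint wheel_left between 8.6465 and 8.9465 rad) and (value of joint wheel_middle between -2.035 and -1.735 rad or value of joint wheel_middle between 4.2482 and 4.5482 rad or value of joint wheel_middle between 10.5314 and 10.8314 rad) and (value of joint wheel_right between -5.1765 and -4.8765 rad or value of joint wheel_right between 1.1066 and 1.4066 rad or value of joint wheel_right between 7.3898 and 7.6898 rad) and value of joint bolt below 0.004 m), for 0.2 s.
At the end, for the whole second after the job is handed in: The wheels show 4, 7, 2 from left to right, each within 0.15 rad of its number; the bolt is drawn at least 17 mm and the drawer stands out at least 35 mm, at rest; bowl, jar and mould are within 15 mm of where they stood ((value of joint wheel_left between -3.9199 and -3.6199 rad or value of joint wheel_left between 2.3633 and 2.6633 rad or value of joint wheel_left between 8.6465 and 8.9465 rad) and (value of joint wheel_middle between -2.035 and -1.735 rad or value of joint wheel_middle between 4.2482 and 4.5482 rad or value of joint wheel_middle between 10.5314 and 10.8314 rad) and (value of joint wheel_right between -5.1765 and -4.8765 rad or value of joint wheel_right between 1.1066 and 1.4066 rad or value of joint wheel_right between 7.3898 and 7.6898 rad) and value of joint bolt above 0.017 m and value of joint drawer above 0.035 m and velocity of joint drawer below 0.01 m/s and distance of each of bowl, jar, mould from where it was at the start of the episode below 0.015 m); the robot touches nothing.
It fails at once if bowl, jar or mould pushed more than 15 mm or tipped more than 0.3 rad (distance of any of bowl, jar, mould from where it was at the start of the episode above 0.015 m or angle between any of bowl, jar, mould's own z axis and vertical above 0.3 rad).
It also fails if it takes over 67 s, if anything falls off the work surface, if the arm or the gripper's body presses on something with over 40 N, if the wrist force passes 120 N, or if a joint passes its speed limit or range.

ROBOT

A 6-joint arm with a two-finger parallel gripper is mounted at the origin on the work surface. World frame = base frame: x ahead of the robot, y to its left, z up, the work surface at z = 0. Lengths are in mm, angles in rad, forces in N, time in s.
With the tool pointing down it reaches from about 425 to 925 mm from the base axis. Payload 12.5 kg.
Tool frame: the origin (TCP) lies between the finger pads; the fingertips stand 25 mm ahead of it and the grasp point (between the pads) lies 6 mm ahead of it; z points along the fingers, x is the direction in which the jaws open and shut, and the axes are right-handed (so a half turn about z gives the same grasp; the last joint's range is limited). The gripper opens to 85 mm and grips with 20 to 120 N. Pads are 22 mm wide; open, the fingers measure 114 mm over their backs; the gripper's body (76 mm by 85 mm) begins 54 mm behind the grasp point. The pads swing forward as they close: fully open they stand 13 mm farther back than shut.
Start: joints at [-1.382, 0.491, 1.559, -0, 1.092, -0.106], TCP at [181.615, -598.045, 256.327] pointing down, gripper open.
Joint ranges: [-3.1, 3.1], [-0.84, 2.19], [0.05, 2.79], [-1.13, 4.28], [0.06, 2.93], [-2.69, 2.69]. Speed limits (rad/s): [2.22, 2.22, 2.79, 3.14, 3.14, 3.14].

INTERFACE

Orientations are given as a unit quaternion [x, y, z, w].
In Python, from bench import manip, hand, telemetry, viewer, close_job, models gives the robot as it stands. Calls block until the motion is done:
- manip.goto(position, orientation): joint-space move of the TCP to a pose.
- manip.line_to(position, ori=None, v=150): straight line of the TCP; ori=None keeps the orientation; v is the mean speed in mm/s.
- manip.set_joints(angles): joint-space move.
- hand.command_gripper(opening, grasp_force=None): opening from 0.0 (shut) to 1.0 (fully open); grasp_force is the grip in N (None keeps the last); returns when the fingers have stopped.
- manip.wait(seconds).
- manip.inverse_kinematics(position, orientation): joint angles nearest the present ones, or None.
- telemetry.sense(): the state.
- viewer.camera(name): name is "scene" or "top" or "wrist"; returns a dict with "frame" (480x640x3 uint8, red, green, blue), "range_z" (480x640 float32, mm along the optical axis (not along the pixel's ray), 0 where there is no reading), "vertical_fov" (degrees; the focal length in pixels is half the picture's height over the tangent of half this angle, whatever the lens; pixels are square), "cx", "cy" (the principal point, pixels), "rvec" (rotation vector, rad) and "tvec" (3), from world to camera coordinates, as OpenCV has them; the wrist camera has in their place "mount" (4x4, takes a point from camera to tool coordinates, whose origin is the TCP and whose axes are the tool frame's). Camera axes: x right, y down, z forward; pixel columns grow to the right and rows downward; lengths in mm; the calibration is good to about 2 mm. A picture is of the moment at which its call begins: read the wrist's pose just before it.
A pose or a line that the arm cannot do raises manip.Unreachable and nothing moves.
- close_job(): hands the job in, once; it reports no verdict.
Trained networks look in a picture, given as the dict that the camera call returned (one of the last four; its "shot" number tells which), for a name from the list of things; names that differ only in an ending like _2 or _b are one class to them, and where a whole thing is asked for, a point or a joint stands for the part that bears it (a point fixed in the world has none). Each returns a list of dicts, best first, with "p" (0 to 1); they miss things now and then, are a little off and sometimes report something else, mostly with a low value. They report only what shows in the picture. A call takes as long as a camera call.
- models.boxes_of(target, picture): "box" ([left, top, width, height] in pixels, round what is visible of it).
- models.masks_of(target, picture): "region" (480x640 bool, what is visible of it) and "box" ([left, top, width, height] in pixels, round what is visible of it).
The state is a dict: "time": time; "q": joint angles; "joint_vel": joint speeds; "joint_torque": joint torques, N m; "tcp_pos": TCP position; "ee_rot": TCP orientation; "force": force on the tool from outside, world axes, zero at the start; "ft_torque": the same for the moment, N m; "width": opening from 0.0 (shut) to 1.0 (fully open).
Only numpy, scipy, OpenCV 4.12 (cv2) and the standard library are available. Lean on these libraries where they do the work, as an engineer would, in place of code of your own. Each camera call takes 0.05 s, during which the arm holds its last target. There are 200 camera calls.

## Working session

There is one attempt and no reset: what is moved stays moved. The work goes in short steps, each a Python script; the robot and the scene stay as the last script left them, time stands still between calls to the robot, and variables do not carry over. Pictures are saved under pics/ and viewed, on a budget of 10 in all, crops included, one or two more only if the job needs it, and the job is handed in when it is done.

```bash
mkdir -p pics; ls; cat > h.py <<'E'
import numpy as np, cv2
from scipy.spatial.transform import Rotation as R
from bench import manip, hand, telemetry, viewer, close_job, models
def K(p):
    f=240/np.tan(np.radians(p["vertical_fov"])/2); return f
def cam2world(p, Pc, st=None):
    if "mount" in p:
        m=np.array(p["mount"]); Pt=Pc@m[:3,:3].T+m[:3,3]
        return R.from_quat(st["ee_rot"]).apply(Pt)+np.array(st["tcp_pos"])
    Rm=cv2.Rodrigues(np.array(p["rvec"],float))[0]
    return (Pc-np.array(p["tvec"]).ravel())@Rm
def world2pix(p,P,st=None):
    P=np.atleast_2d(P)
    if "mount" in p:
        m=np.array(p["mount"]); Pt=R.from_quat(st["ee_rot"]).inv().apply(P-np.array(st["tcp_pos"])); C=(Pt-m[:3,3])@m[:3,:3]
    else: C=P@cv2.Rodrigues(np.array(p["rvec"],float))[0].T+np.array(p["tvec"]).ravel()
    f=K(p); return np.c_[C[:,0]/C[:,2]*f+p["cx"],C[:,1]/C[:,2]*f+p["cy"]]
def cloud(p,st=None):
    f=K(p); z=p["range_z"].astype(float); v,u=np.mgrid[:480,:640]
    Pc=np.stack([(u-p["cx"])/f*z,(v-p["cy"])/f*z,z],-1)
    W=cam2world(p,Pc.reshape(-1,3),st).reshape(480,640,3); W[z<=0]=np.nan; return W
def save(p,n): cv2.imwrite("pics/"+n,p["frame"][:,:,::-1])
E
cat > a.py <<'E'
from h import *
s=telemetry.sense(); print(s["time"],s["tcp_pos"],s["force"])
ims=[]
for n in("scene","top"):
    p=viewer.camera(n); ims.append(p["frame"]); W=cloud(p)
    np.savez(n+".npz",W=W,f=p["frame"])
    print(n,p["vertical_fov"],p["rvec"],p["tvec"])
    for t in("console","riser","bolt_tab","wheel_left","drawer_front","bowl","jar","mould"):
        for m in models.masks_of(t,p)[:3]:
            print(t,round(m["p"],2),[round(x) for x in m["box"]],np.nanmedian(W[m["region"]],0).round(0))
    save(p,n+".png")
E
python3 a.py
```

```text
pics
0.0 [ 181.58110419 -597.83812124  255.70798918] [-0.49131123  0.02949326 -1.24420908]
scene 48.65293482247683 [ 0.69232168  2.94010181 -0.49671649] [ 584.32582973 -243.80260045 1445.22496962]
console 0.81 [165, 138, 266, 286] [748. 139. 275.]
riser 0.91 [165, 140, 264, 284] [750. 143. 275.]
bolt_tab 0.2 [344, 224, 30, 36] [542.  48.  54.]
bowl 0.84 [259, 216, 67, 63] [727.  62. 299.]
bowl 0.29 [164, 136, 263, 288] [747. 140. 275.]
jar 0.94 [436, 339, 43, 39] [490. 390.  98.]
jar 0.61 [342, 225, 33, 37] [542.  45.  54.]
mould 0.88 [259, 129, 37, 44] [ 615. -272.   46.]
mould 0.46 [263, 218, 63, 62] [727.  62. 299.]
top 49.90688221122318 [ 2.16850627 -2.22559584  0.08566931] [  40.76712121  664.63418939 1437.07500148]
console 0.68 [169, 133, 260, 167] [726.  99. 275.]
console 0.49 [302, 286, 34, 11] [539.  60.  55.]
riser 0.76 [171, 136, 254, 151] [745. 117. 276.]
bolt_tab 0.74 [173, 136, 256, 168] [727. 100. 275.]
drawer_front 0.62 [300, 275, 39, 24] [544.  52.  54.]
bowl 0.72 [282, 183, 56, 54] [736.  76. 299.]
jar 0.84 [175, 304, 42, 30] [482. 386.  98.]
mould 0.56 [417, 236, 43, 41] [ 626. -273.   46.]
```

```bash
python3 - <<'E'
from h import *
for n in("scene","top"):
    W=np.load(n+".npz")["W"]; m=np.abs(W[...,2]-275)<6
    P=W[m][:,:2].astype(np.float32); r=cv2.minAreaRect(P); print(n,m.sum(),r,cv2.boxPoints(r).round(0).tolist())
    # front edge line
    # panel points: z 90..165 
    m=(W[...,2]>92)&(W[...,2]<165)&(W[...,0]>520)&(W[...,1]>-150)&(W[...,1]<300); Q=W[m]; print(m.sum(), Q.min(0) if len(Q) else 0,Q.max(0) if len(Q) else 0)
    np.save(n+"_p.npy",Q)
a=np.load("scene.npz")["f"];b=np.load("top.npz")["f"]
c=np.vstack([cv2.resize(a[110:440,130:530],(660,545)),]); 
d=np.hstack([a[120:440,140:500],b[100:420,140:500]]); cv2.imwrite("pics/both.png",d[:,:,::-1])
E
```

```text
scene 31555 ((399.8290100097656, 17.12481689453125), (936.7239379882812, 561.5044555664062), 11.893585205078125) [[-116.0, 195.0], [-1.0, -354.0], [916.0, -161.0], [800.0, 388.0]]
317 [ 545.66600829 -149.46757672   92.00106565] [913.59807734 202.47092611 164.9781689 ]
top 21340 ((467.95111083984375, -82.6978759765625), (1085.66943359375, 629.6022338867188), 34.8773307800293) [[-157.0, -135.0], [203.0, -651.0], [1093.0, -31.0], [733.0, 486.0]]
2636 [546.2576685  -87.0342423   92.01122814] [667.85242033 218.09595491 147.63561851]
```

View pics/both.png

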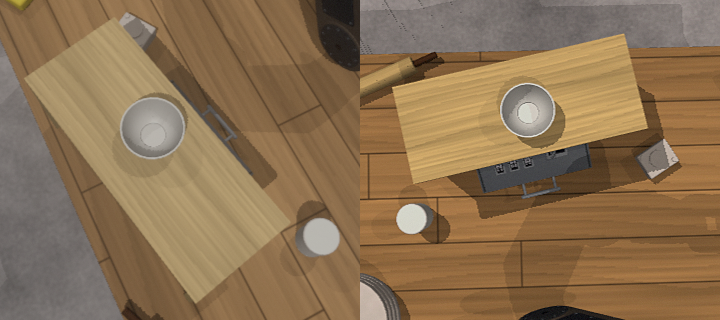

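```bash
python3 - <<'E'
from h import *
for n in("scene","top"):
    W=np.load(n+".npz")["W"]; m=(np.abs(W[...,2]-275)<6)&(W[...,0]>480)&(W[...,1]>-260)
    k,l,s,_=cv2.connectedComponentsWithStats(m.astype(np.uint8)); m=l==(1+s[1:,4].argmax())
    P=W[m][:,:2].astype(np.float32); r=cv2.minAreaRect(P); print(n,m.sum(),r,cv2.boxPoints(r).round(0).tolist())
W=np.load("top.npz")["W"]; Q=np.load("top_p.npy")
c=np.median(Q,0)
for i in range(5):
    A=np.c_[Q[:,:2],np.ones(len(Q))]; co=np.linalg.lstsq(A,Q[:,2],rcond=None)[0]; r=Q[:,2]-A@co; Q=Q[abs(r)<max(2,1.5*r.std())]
print(co,len(Q),np.degrees(np.arctan(np.hypot(*co[:2]))),np.degrees(np.arctan2(co[1],co[0])))
p=viewer.camera("top")
# console front top edge z=90 corners
E
```

```text
scene 29197 ((744.1243896484375, 89.63894653320312), (233.0262908935547, 561.5044555664062), 11.893585205078125) [[572.0, 340.0], [688.0, -209.0], [916.0, -161.0], [800.0, 388.0]]
top 20918 ((745.6070556640625, 94.32638549804688), (233.30917358398438, 561.9417114257812), 11.909576416015625) [[573.0, 345.0], [689.0, -205.0], [918.0, -157.0], [802.0, 393.0]]
[ 5.70444062e-01  1.19162401e-01 -2.44176288e+02] 1297 30.231807330766692 11.7990787618817
```

```bash
cat >> h.py <<'E'
yaw=np.radians(11.9); O=np.array([701.3,82.8,0.]); SG=1
RC=R.from_euler('z',yaw)
U=RC.apply([np.cos(np.pi/6),0,.5]); N=RC.apply([-.5,0,np.cos(np.pi/6)]); Y=RC.apply([0,1,0])
M0=O+RC.apply([-130,0,90])+70*U   # row line, y=0
def quat(sg=None):
    sg=sg or SG
    x=sg*Y; z=-N; return R.from_matrix(np.c_[x,np.cross(z,x),z]).as_quat()
def tcp(y,s,h): return M0+y*Y+s*U+(h+25)*N   # fingertip at (y along console, s up slope, h above panel)
E
python3 - <<'E'
from h import *
p=viewer.camera("wrist"); print(np.array(p["mount"]).round(3).tolist(),p["vertical_fov"])
for sg in(1,-1):
    for h in (120,150,10):
        for y in(30,90,-75): 
            q=manip.inverse_kinematics(tcp(y,0,h),quat(sg)); print(sg,h,y,None if q is None else np.round(q,2))
E
```

```text
[[1.0, 0.0, 0.0, -0.082], [-0.001, 0.957, 0.291, -74.109], [-0.0, -0.291, 0.957, -117.546], [0.0, 0.0, 0.0, 1.0]] 69.42147760100136
1 120 30 [-0.02  0.29  2.02  0.34  0.34 -2.09]
1 120 90 [ 0.12  0.29  2.02  0.15  0.31 -1.79]
1 120 -75 [-0.23  0.32  1.98  0.55  0.42 -2.47]
1 150 30 [-0.02  0.23  2.02  0.3   0.4  -2.05]
1 150 90 [ 0.12  0.23  2.02  0.13  0.37 -1.77]
1 150 -75 [-0.25  0.26  1.98  0.5   0.48 -2.42]
1 10 30 [ 0.01  0.51  1.99  0.66  0.16 -2.39]
1 10 90 [ 0.13  0.51  1.99  0.32  0.13 -1.95]
1 10 -75 None
-1 120 30 [-0.02  0.29  2.02  0.34  0.34  1.05]
-1 120 90 [0.12 0.29 2.02 0.15 0.31 1.36]
-1 120 -75 [-0.23  0.32  1.98  0.55  0.42  0.67]
-1 150 30 [-0.02  0.23  2.02  0.3   0.4   1.09]
-1 150 90 [0.12 0.23 2.02 0.13 0.37 1.37]
-1 150 -75 [-0.25  0.26  1.98  0.5   0.48  0.72]
-1 10 30 [0.01 0.51 1.99 0.66 0.16 0.75]
-1 10 90 [0.13 0.51 1.99 0.32 0.13 1.19]
-1 10 -75 [-0.19  0.53  1.95  0.84  0.26  0.4 ]
```

```bash
python3 - <<'E'
from h import *
hand.command_gripper(0.0,40)
manip.goto(tcp(40,-5,115),quat())
s=telemetry.sense(); print(s["time"],s["force"],s["width"])
p=viewer.camera("wrist"); save(p,"w1.png"); W=cloud(p,s); np.savez("w1.npz",W=W,f=p["frame"])
for n,y in(("wl",90),("wm",52),("wr",14),("tab",-55)):
    print(n,world2pix(p,M0+y*Y+ (9 if y>0 else 14)*N,s).round(0))
for t in("wheel_left","wheel_middle","bolt_tab","bolt"):
    for m in models.masks_of(t,p)[:4]: print(t,round(m["p"],2),[round(x) for x in m["box"]],np.nanmedian(W[m["region"]],0).round(1))
# plane fit
m=np.isfinite(W[...,2]); Q=W[m]-M0; L=np.c_[Q@Y,Q@U,Q@N]; k=(abs(L[:,2])<6)&(abs(L[:,1])<60)&(L[:,0]>-100)&(L[:,0]<130)
print(np.median(L[k],0),np.linalg.lstsq(np.c_[L[k][:,:2],np.ones(k.sum())],L[k][:,2],rcond=None)[0])
for h in(3,):
  for y in(-30,-55,-60):
   for a in(0,10,20,30): 
    q=manip.inverse_kinematics(tcp(y,0,h),(R.from_quat(quat())*R.from_euler('z',a,degrees=True)).as_quat()); print(y,a,None if q is None else np.round(q,2))
E
```

```text
4.5333 [ 0.32617301 -0.22992734 -0.03193149] -0.0023560690895866377
wl [[386. 234.]]
wm [[336. 234.]]
wr [[285. 234.]]
tab [[191. 236.]]
wheel_left 0.59 [378, 210, 22, 41] [608.6 156.4 130.6]
wheel_middle 0.77 [330, 214, 19, 37] [615.5 120.  131. ]
wheel_middle 0.68 [2, 55, 636, 425] [637.3  71.2 116.9]
wheel_middle 0.56 [66, 54, 405, 81] [567.9  55.7  53.9]
bolt_tab 0.68 [186, 217, 20, 37] [636.   17.5 134.1]
bolt 0.94 [185, 215, 26, 36] [636.   17.5 134.2]
[  9.85203901 -10.61179021   0.16605308] [0.0004046  0.00083083 0.27420218]
-30 0 [-0.1   0.53  1.97  0.83  0.21 -2.66]
-30 10 [-0.1   0.53  1.97  0.83  0.21 -2.49]
-30 20 [-0.1   0.53  1.97  0.83  0.21 -2.31]
-30 30 [-0.1   0.53  1.97  0.83  0.21 -2.14]
-55 0 None
-55 10 [-0.15  0.54  1.95  0.85  0.23 -2.55]
-55 20 [-0.15  0.54  1.95  0.85  0.23 -2.37]
-55 30 [-0.15  0.54  1.95  0.85  0.23 -2.2 ]
-60 0 None
-60 10 [-0.16  0.54  1.95  0.86  0.24 -2.56]
-60 20 [-0.16  0.54  1.95  0.86  0.24 -2.38]
-60 30 [-0.16  0.54  1.95  0.86  0.24 -2.21]
```

View pics/w1.png

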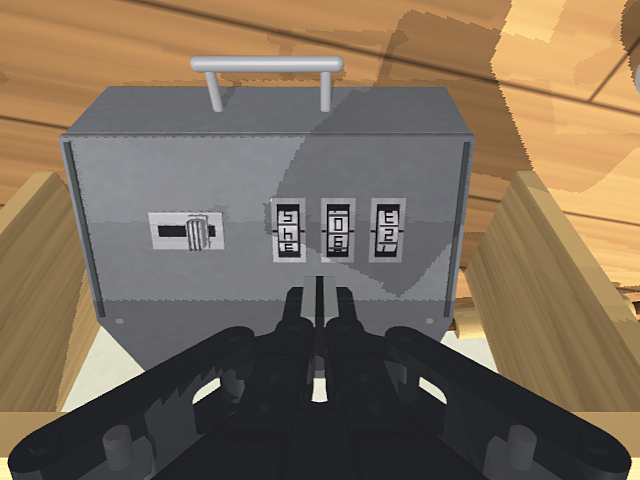

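```bash
python3 - <<'E'
from h import *
f=np.load("w1.npz")["f"]; W=np.load("w1.npz")["W"]
c=f[190:270,260:415][::-1,::-1]; cv2.imwrite("pics/w1c.png",cv2.resize(c,None,fx=5,fy=5,interpolation=cv2.INTER_CUBIC)[:,:,::-1])
Q=W.reshape(-1,3)-M0; L=np.c_[Q@Y,Q@U,Q@N]; k=(L[:,2]>5)&(L[:,2]<18)&(abs(L[:,1])<30)
for a,b in((75,115),(35,72),(-5,32),(-80,-30)):
    q=L[k&(L[:,0]>a)&(L[:,0]<b)]; print(len(q),np.percentile(q,[3,50,97],axis=0).round(1).tolist())
E
```

```text
580 [[85.1, -12.4, 5.2], [91.5, -1.3, 7.9], [98.2, 11.1, 9.8]]
598 [[47.1, -13.0, 5.2], [53.8, -1.6, 7.8], [60.5, 11.7, 10.0]]
584 [[9.4, -12.3, 5.3], [16.2, -1.4, 7.9], [22.8, 11.7, 9.7]]
630 [[-58.2, -11.8, 5.3], [-51.3, -1.9, 13.6], [-46.5, 9.8, 15.7]]
```

View pics/w1c.png

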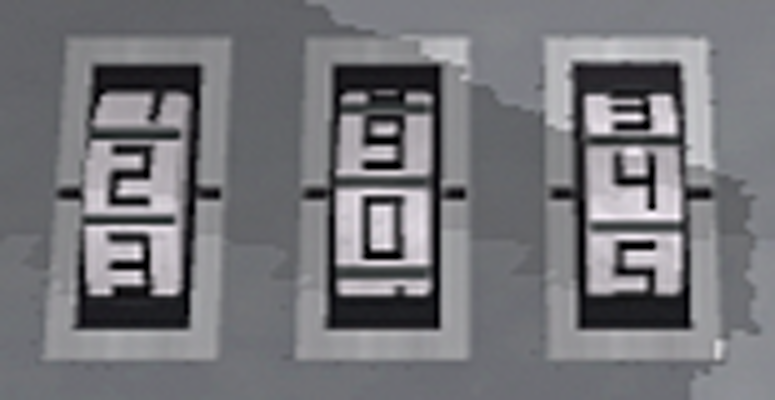

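```bash
cat >> h.py <<'E'
M0=M0+1.8*Y-0.6*U+0.3*N
F0=None
def loc(v): v=np.asarray(v); return np.array([v@Y,v@U,v@N])
def zero():
    global F0
    F0=np.mean([np.array(telemetry.sense()["force"]) for _ in range(3)],0)
def F(): return loc(np.array(telemetry.sense()["force"])-F0)
def press(y,s,h0=11.,fn=12,q=None,st=0.4):
    manip.line_to(tcp(y,s,h0),q,v=120); manip.wait(0.1); zero(); h=h0
    while h>5:
        h-=st; manip.line_to(tcp(y,s,h),q,v=20); f=F()
        if f[2]>fn: break
    return h,f
def stroke(y,s0,s1,fn=12,h0=11.):
    h,f=press(y,s0,h0,fn); log=[f.round(1)]
    for s in np.linspace(s0,s1,4)[1:]:
        manip.line_to(tcp(y,s,h),v=40); log.append(F().round(1))
    manip.line_to(tcp(y,s1,14),v=60)
    print("y",y,"h",round(h,2),[l.tolist() for l in log],"t",telemetry.sense()["time"]); return h
E
python3 - <<'E'
from h import *
manip.line_to(tcp(90,-8,16),v=200); print(telemetry.sense()["time"])
stroke(90,-8,7)
s=telemetry.sense();P=(np.array(s["tcp_pos"])-M0);print(loc(P))
manip.line_to(tcp(90,-8,60),v=200)
s=telemetry.sense();p=viewer.camera("wrist"); 
q=world2pix(p,M0+52*Y,s)[0].astype(int);print(q,s["time"])
c=p["frame"][q[1]-60:q[1]+60,q[0]-110:q[0]+110][::-1,::-1]; cv2.imwrite("pics/w2.png",cv2.resize(c,None,fx=3,fy=3,interpolation=cv2.INTER_CUBIC)[:,:,::-1])
E
```

```text
5.4917
y 90 h 9.0 [[-3.9, -7.3, 12.6], [-6.8, -15.9, 30.3], [-2.0, -0.5, 44.3], [-0.8, 5.7, 29.1]] t 8.1667
[90.07816984  7.26585764 39.1138359 ]
[258 259] 8.5583
```

View pics/w2.png

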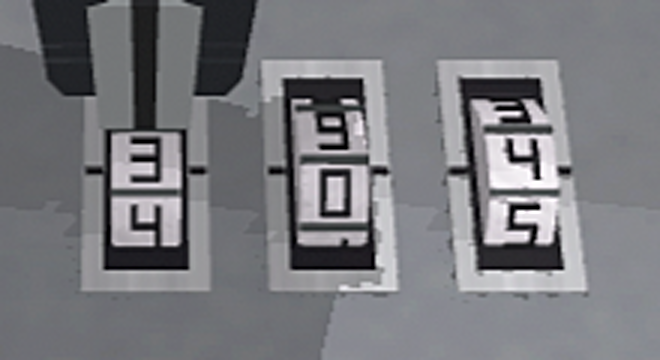

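```bash
cat >> h.py <<'E'
def stroke(y,s0,s1,fn=8,h0=10.6):
    h,f=press(y,s0,h0,fn); log=[f.round(1)]
    for s in np.linspace(s0,s1,6)[1:]:
        if f[2]>20: h+=0.3
        manip.line_to(tcp(y,s,h),v=50); f=F(); log.append(f.round(1))
    manip.line_to(tcp(y,s1,14),v=60)
    print("y",y,"h",round(h,2),[l.tolist() for l in log],"t",telemetry.sense()["time"]); return h
def look(name,y=52):
    s=telemetry.sense();p=viewer.camera("wrist"); q=world2pix(p,M0+y*Y,s)[0].astype(int);print(q,s["time"])
    c=p["frame"][q[1]-60:q[1]+60,q[0]-110:q[0]+110][::-1,::-1]; cv2.imwrite("pics/"+name,cv2.resize(c,None,fx=3,fy=3,interpolation=cv2.INTER_CUBIC)[:,:,::-1])
E
python3 - <<'E'
from h import *
manip.line_to(tcp(90,-8,16),v=250)
stroke(90,-7.5,7)
manip.line_to(tcp(52,8.5,14),v=150)
stroke(52,8.5,-8.5)
manip.line_to(tcp(14,8,14),v=150)
stroke(14,7.5,-7)
manip.line_to(tcp(0,0,90),v=250)
look("w3.png")
E
```

```text
y 90 h 9.4 [[0.1, 0.4, 9.3], [-0.0, 0.9, 8.4], [-0.1, 1.9, 3.9], [0.7, -0.7, 0.0], [0.6, 0.2, -0.0], [0.0, 0.6, 0.0]] t 11.5333
y 52 h 7.8 [[0.8, -0.2, 9.9], [1.1, 1.2, 12.0], [3.6, 5.3, 16.3], [1.2, 7.5, 18.9], [0.9, 3.3, 16.3], [-0.6, 1.1, 10.6]] t 15.5333
y 14 h 9.9 [[0.4, 2.4, 8.1], [1.9, 4.6, 14.8], [2.6, 7.1, 21.5], [2.6, 4.2, 28.1], [-0.2, -1.2, 34.0], [-2.8, -9.7, 29.7]] t 18.8083
[392 234] 19.2917
```

View pics/w3.png

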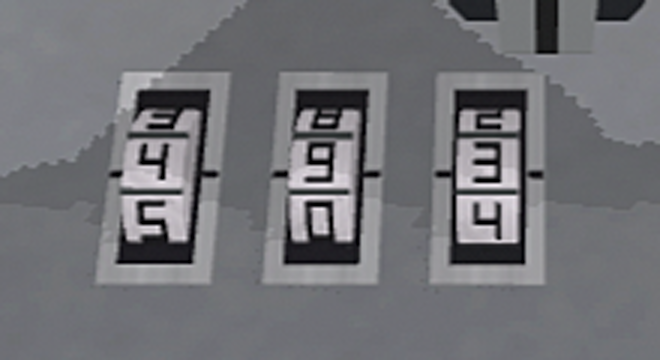

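```bash
python3 - <<'E'
from h import *
manip.line_to(tcp(14,7.5,14),v=250)
stroke(14,7.5,-7)
for i in range(2):
    manip.line_to(tcp(52,7.5,14),v=150)
    stroke(52,7.5,-7,fn=10)
manip.line_to(tcp(0,0,90),v=250)
look("w4.png")
E
```

```text
y 14 h 8.6 [[-1.0, -1.9, 10.0], [0.8, -0.9, 6.9], [-0.5, -1.0, 5.3], [-1.7, -2.5, 7.2], [-2.5, -3.5, 8.6], [-1.5, -0.9, 6.1]] t 22.9
y 52 h 8.7 [[0.9, 6.2, 10.8], [2.5, 7.6, 18.7], [3.5, 10.1, 24.8], [4.2, 10.9, 29.6], [2.6, 6.9, 40.3], [-1.8, -5.3, 47.1]] t 26.9333
y 52 h 8.2 [[-0.5, -0.9, 15.1], [-0.7, 0.5, 11.4], [-1.1, -1.0, 9.3], [-1.1, 0.0, 9.9], [-1.1, -2.6, 10.9], [-0.4, 0.6, 7.6]] t 30.55
[392 234] 31.0667
```

View pics/w4.png

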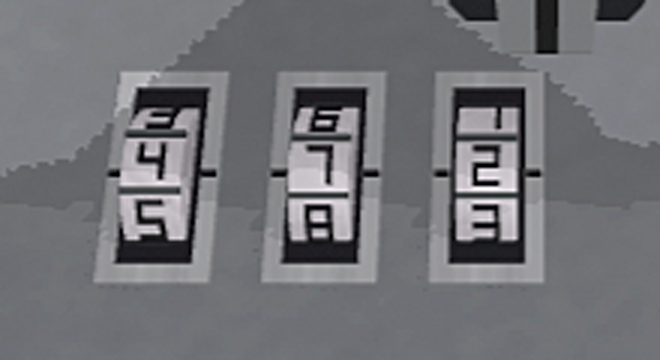

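```bash
python3 - <<'E'
from h import *
q=(R.from_quat(quat())*R.from_euler('z',10,degrees=True)).as_quat()
manip.line_to(tcp(-27,-5,40),q,v=200)
manip.line_to(tcp(-27,-5,7),v=100); manip.wait(.1); zero(); print(F().round(1),telemetry.sense()["time"])
y=-30.
log=[]
while y>-60:
    manip.line_to(tcp(y,-5,7),v=40); f=F(); log.append((y,f.round(1).tolist()))
    if f[0]>30 or f[2]>30: break
    y-=1.5
print(log,telemetry.sense()["time"])
E
```

```text
[0. 0. 0.] 32.1333
[(-30.0, [-0.4, 1.8, -0.1]), (-31.5, [0.4, 1.9, 0.7]), (-33.0, [-0.6, 0.8, 0.4]), (-34.5, [-0.0, 1.0, 1.1]), (-36.0, [0.3, 1.1, 0.5]), (-37.5, [-0.0, 0.5, 1.4]), (-39.0, [1.5, 0.5, 3.3]), (-40.5, [-0.1, -1.1, 6.3]), (-42.0, [-0.8, -1.0, 6.9]), (-43.5, [0.8, -0.4, 6.5]), (-45.0, [0.8, -0.7, 7.6]), (-46.5, [0.8, -1.0, 7.3]), (-48.0, [-0.2, -0.0, 6.8]), (-49.5, [0.1, -0.3, 7.2]), (-51.0, [-0.1, -1.1, 7.1]), (-52.5, [0.9, 0.0, 6.8]), (-54.0, [1.0, -0.2, 8.0]), (-55.5, [1.2, -0.3, 7.3]), (-57.0, [0.7, -0.5, 6.8]), (-58.5, [1.3, 0.3, 6.5])] 37.1333
```

```bash
python3 - <<'E'
from h import *
s=telemetry.sense(); print(s["width"],loc(np.array(s["tcp_pos"])-M0),s["q"])
p=viewer.camera("wrist"); W=cloud(p,s); c=p["frame"][120:420,120:520][::-1,::-1]
cv2.imwrite("pics/w5.png",cv2.resize(c,None,fx=1.8,fy=1.8)[:,:,::-1])
for m in models.masks_of("bolt_tab",p)[:2]: print(m["p"],m["box"],loc(np.nanmedian(W[m["region"]],0)-M0))
E
```

```text
-0.0040928278345368704 [-58.56971372  -4.9728031   32.06878668] [-0.15854982  0.52701171  1.96932071  0.88086427  0.23425766 -2.58405845]
0.96 [269.4, 278.8, 31.5, 44.9] [-75.5208593   -9.9537083    8.11259079]
```

View pics/w5.png

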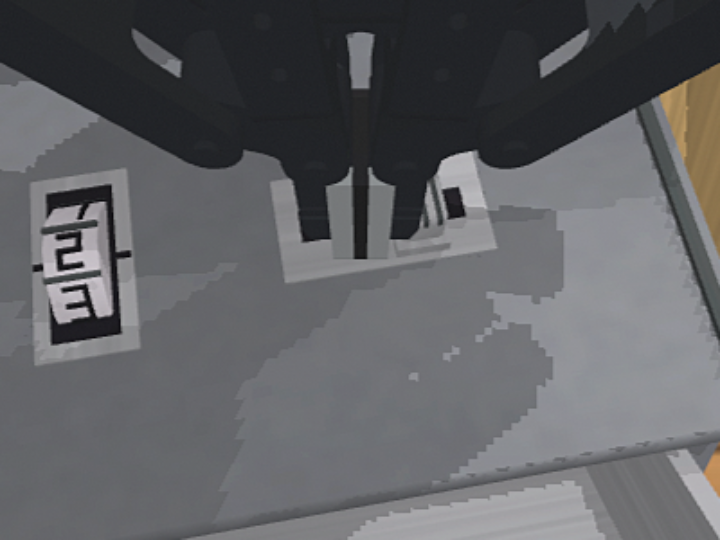

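```bash
python3 - <<'E'
from h import *
f0=np.array(telemetry.sense()["force"]); print(f0.round(1))
q=(R.from_quat(quat())*R.from_euler('z',10,degrees=True)).as_quat()
y=-58.5; log=[]
while y>-66:
    y-=0.7; manip.line_to(tcp(y,-5,7),v=30); f=np.array(telemetry.sense()["force"]); log.append((round(y,1),loc(f-f0).round(1).tolist()))
    if np.linalg.norm(f-f0)>15: break
print(log)
manip.line_to(tcp(y+3,-5,7),v=60); manip.line_to(tcp(y+5,-5,30),v=120); manip.line_to(tcp(0,0,110),quat(),v=250)
s=telemetry.sense(); print(s["time"],s["force"])
p=viewer.camera("wrist"); W=cloud(p,s); save(p,"w6.png")
m=models.masks_of("bolt_tab",p)
for k in m[:2]: print(k["p"],k["box"],loc(np.nanmedian(W[k["region"]],0)-M0).round(1))
Q=W.reshape(-1,3)-M0; L=np.c_[Q@Y,Q@U,Q@N]; k=(L[:,2]>10)&(L[:,2]<18)&(abs(L[:,1])<20)&(L[:,0]<-30)&(L[:,0]>-110); print(k.sum(),np.percentile(L[k],[3,50,97],axis=0).round(1).tolist())
E
```

```text
[-4.8 -0.3  5.9]
[(-59.2, [0.3, -0.3, -1.0]), (-59.9, [1.1, 0.2, -1.0]), (-60.6, [2.4, 1.0, -1.1]), (-61.3, [4.1, 1.0, -0.6]), (-62.0, [5.8, 1.7, -0.2]), (-62.7, [7.5, 2.0, 0.1]), (-63.4, [8.3, 1.7, -0.2]), (-64.1, [12.3, 3.0, 0.4]), (-64.8, [15.5, 3.4, -0.3])]
40.625 [ 0.03211965 -0.55353197 -0.51047303]
0.92 [205.1, 215.1, 20.8, 32.3] [-72.7  -1.8  12.1]
513 [[-79.9, -10.3, 10.9], [-74.1, -0.1, 13.8], [-68.9, 10.6, 15.4]]
```

View pics/w6.png

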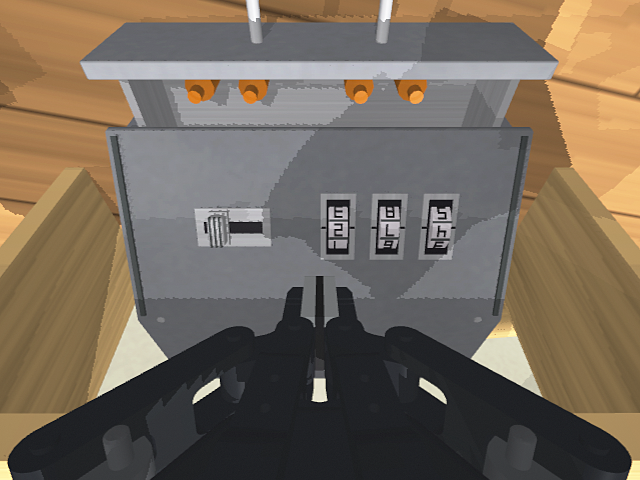

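```bash
python3 - <<'E'
from h import *
manip.wait(0.5)
p=viewer.camera("top"); W=cloud(p)
for t in("bowl","jar","mould"):
    for m in models.masks_of(t,p)[:1]: print(t,round(m["p"],2),[round(x) for x in m["box"]],np.nanmedian(W[m["region"]],0).round(0))
print(telemetry.sense()["time"],telemetry.sense()["force"]); close_job()
E
```

```text
bowl 0.71 [281, 184, 57, 52] [736.  76. 298.]
jar 0.72 [176, 303, 37, 33] [483. 388.  98.]
mould 0.77 [414, 234, 44, 43] [ 625. -274.   46.]
41.425 [-1.25979767 -0.0967899  -0.80902969]
the job is handed in; nothing more can be done
```

The drawer is open with 4-7-2 showing, and I handed the job in at about 41 s of the 67 s allowed. I rolled the wheels with the shut fingertips held square to the panel, from 2, halfway between 9 and 0, and 4. Then I pushed the bolt tab right until the force rose sharply at its stop.

**Last checks:**
- **Code:** the wheels read 4-7-2 just before the bolt was pushed, and still do in the final wrist picture.
- **Bolt:** depth puts the tab about 20 mm right of its starting place.
- **Drawer:** the picture shows it popped out with the bottles in view. I did not measure how far out it stands.
- **Bowl, jar and mould:** all within about 2 mm of where they were first measured.
- **Robot:** standing clear of the console, with a wrist force of about 1.5 N.

**What did not go as expected:**
- **Peak force:** the fingertips' pressing force on the wheels peaked at about 44 to 47 N on two strokes. That is well under the 120 N wrist limit, and I assumed the 40 N limit covers only the arm and the gripper's body, not the fingers.
- **Extra stroke:** the middle wheel slipped on its first stroke and needed one more.
- **Odd force reading:** during the first push on the bolt, the force showed square to the panel instead of sideways. I confirmed the bolt's travel from the camera instead.

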